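Start up the welding bay from its console

TASK

Start up the welding bay at the grey console by pressing with the fingertips: first push the raised, orange-marked end of the white rocker fully down (fume extraction on), then press the green power button fully in so that it stays in, and then press the blue gas button fully in, keep it in for two seconds to purge the torch, and let it come up again. Keep to that order, never press the red stop button, and leave the jar, brush, hammer and magnet where they are.

Things in the scene. Friction and masses are not known exactly. Their poses are not given: they have to be found in the camera images.
- console: Grey metal control console, 200 x 200 mm and 60 mm high, fixed to the table; origin at the centre of its underside, z up; its level top is 60 mm above the origin. All modules turn with it. The four control modules (white rocker, green, blue, red) sit at the four corners of an 88 mm square, centred on the console's top; which module is at which corner changes every time.
- fan_rocker (a joint): White paddle rocker: two wings in a shallow V, each 34 x 32 x 8 mm, pivot 14 mm above the console's top, axis along the console's y. In rad: 0 = off (orange-marked wing, on the console's -x side, raised 0.4 rad; other wing level), 0.4 = fully on (marked wing level). Moves with about 3 N near the wing's end, stays where left (starts within 0.04 of off). Black base 76 x 42 mm.
- rocker_mark (a point): Centre of the orange mark on the top face of the rocker's marked wing, 26 mm along the wing from the pivot, and the place to press. It moves with the rocker: about 28 mm above the console's top when off, 18 mm when fully on. The marked wing points along the console's -x.
- power_button (a joint): Green round latching button, 34 mm across, in a black bezel 46 mm across and 12 mm high. Value in m: 0 = out, 0.008 = fully in (straight down). Moves with about 3 N and stays where it is left, it does not spring back (starts within 0.8 mm of out).
- power_button_top (a point): Centre of the green button's top face; 26 mm above the console's top when out, 18 mm when in.
- gas_button (a joint): Blue round spring-return button, 34 mm across, in a black bezel 46 mm across and 12 mm high. Value in m: 0 = out, 0.008 = fully in (straight down). It takes 1 N to start and 4 N fully in, and rises again when released.
- gas_button_top (a point): Centre of the blue button's top face; 26 mm above the console's top when out, 18 mm when in.
- stop_button (a joint): Red round stop button, 42 mm across, spring return, not to be pressed. Value in m: 0 = out, 0.008 = in.
- stop_button_top (a point): Centre of the red button's top face, 30 mm above the console's top.
- paste_jar: Upright jar with yellow cap, 56 mm across and 75 mm high, loose beside the console; origin at the centre of its underside. Leave it alone.
- wire_brush: Brush lying loose on the table beside the console, origin near the middle of its length. Leave it alone.
- chipping_hammer: Hammer lying loose on the table beyond the console, origin near the middle of its length. Leave it alone.
- corner_magnet: Red L-shaped welding magnet, 75 x 82 x 22 mm, lying loose beside the console; origin at the underside in the middle of the 75 mm limb. Leave it alone.

How it is judged:
By the outcome, as a careful person would: the job done as asked, in the order asked, and still so for the second after the job is handed in, with the robot touching nothing.
It also fails if it takes over 48 s, if anything falls off the work surface, if the arm or the gripper's body presses on something with over 40 N, if the wrist force passes 120 N, or if a joint passes its speed limit or range.

ROBOT

A 6-joint arm with a two-finger parallel gripper is mounted at the origin on the work surface. World frame = base frame: x ahead of the robot, y to its left, z up, the work surface at z = 0. Lengths are in m, angles in rad, forces in N, time in s.
With the tool pointing down it reaches from about 0.25 to 0.725 m from the base axis. Payload 9.7 kg.
Tool frame: the origin (TCP) lies between the finger pads; the fingertips stand 25 mm ahead of it and the grasp point (between the pads) lies 6 mm ahead of it; z points along the fingers, y is the line along which they close (so a half turn about z gives the same grasp; the last joint's range is limited). The gripper opens to 85 mm and grips with 20 to 120 N. Pads are 22 mm wide; open, the fingers measure 114 mm over their backs; the gripper's body (76 mm by 85 mm) begins 54 mm behind the grasp point. The pads swing forward as they close: fully open they stand 13 mm farther back than shut.
Start: joints at [1.238, 0.087, 0.176, 1.66, 0, 1.571], TCP at [0.18, 0.52, 0.256] pointing down, gripper open.
Joint ranges: [-3.13, 3.13], [-0.85, 1.81], [-1.15, 1.24], [-2.2, 2.28], [-1.44, 1.52], [-3.14, 3.14]. Speed limits (rad/s): [2.22, 2.22, 2.57, 3.14, 3.14, 3.14].

INTERFACE

Orientations are given as [roll, pitch, yaw] about the fixed x, y, z axes, in that order (R = Rz(yaw) Ry(pitch) Rx(roll)).
In Python, from workcell import observe, get_image, robot, spotter gives the robot as it stands. The module is installed in compiled form; this text tells all that it offers.
- The arm moves only by the tool play_rows, never from a script. Its argument "series" is a list of rows, each an object of numbers: "fingers": the opening, from 0 (shut) to 1 (fully open); "dx", "dy", "dz": the shift along the tool's x, y, z in cm; "spin": the turn about the tool's z in degrees. In form: [{"fingers": .., "dx": .., "dy": .., "dz": .., "spin": ..}, ...]. A call has 1 to 10 rows; each row is the pose to reach, as a shift and turn from the pose commanded when the call began, along the tool's axes at that moment; what a row does not reach only later rows make up. A row lasts 1/12 s, in which the tool goes at most 41.7 mm and 7.16 degrees, less where a joint would pass 70% of its speed; a pose out of reach is approached as far as the arm can. A call with a gripper value outside its range is refused whole. The fingers move at their own pace and stop on an object; the grip force is fixed at half the most. Time passes only in rows, so rows that repeat a pose let the fingers close. It gives the time, the measured TCP pose, the force, the opening and the grip force at its end, in the units of the state.
- observe(): the state, without advancing time (a new reading comes with each control period).
- get_image(name): name is "scene" or "top"; returns a dict with "color" (400x640x3 uint8, red, green, blue), "z_map" (400x640 float32, m along the optical axis (not along the pixel's ray), 0 where there is no reading), "intrinsics" (3x3 intrinsics, pixels), "k1" (the pictures are not rectified: a ray, as slopes to the right and down, at radius r is drawn at 1 + k1 r^2 times it, then the intrinsics apply), "rvec" (rotation vector, rad) and "tvec" (3), from world to camera coordinates, as OpenCV has them. Camera axes: x right, y down, z forward; pixel columns grow to the right and rows downward; lengths in m; the calibration is good to about 2 mm. A picture is of the moment at which its call begins.
- robot.hand_in(): hands the job in; it is judged then, once.
Trained networks look in a picture, given as the dict that the camera call returned (one of the last four; its "shot" number tells which), for a name from the list of things; names that differ only in an ending like _2 or _b are one class to them, and where a whole thing is asked for, a point or a joint stands for the part that bears it (a point fixed in the world has none). Each returns a list of dicts, best first, with "score" (0 to 1); they miss things now and then, are a little off and sometimes report something else, mostly with a low value. They report only what shows in the picture. A call takes as long as a camera call.
- spotter.recognise(picture, name): "centre" ([x, y, z] in m, in world coordinates, good to about 4 mm: the middle of the surface that is visible of it).
- spotter.pinpoint(picture, name): "centre" ([x, y, z] in m, in world coordinates, good to about 4 mm: a listed point, or the origin of a listed thing).
The state is a dict: "clock": time; "joints": joint angles; "joint_velocities": joint speeds; "effort": joint torques, N m; "ee_pos": TCP position; "ee_rot": TCP orientation; "force": force on the tool from outside, world axes, zero at the start; "torque": the same for the moment, N m; "opening": finger opening in m; "gripper_force": force on a finger pad.
Only numpy, scipy, OpenCV 4.12 (cv2) and the standard library are available. Lean on these libraries where they do the work, as an engineer would, in place of code of your own. Each camera call takes 0.05 s, during which the arm holds its last target. There are 200 camera calls.

## Working session

There is one attempt and no reset: what is moved stays moved. The work goes in short steps, Python scripts to look and compute and a tool call to move; the robot and the scene stay as the last step left them, time stands still between calls to the robot, and variables do not carry over. Pictures are saved under pics/ and viewed, at most 10 in all, crops included, and the job is handed in when it is done.

Besides the shell and the picture viewer there is one more tool, called after ">>>" as name(argument=value, ...) on one line, values as JSON. play_rows: Moves the arm, as the interface text tells. Its arguments: {"type":"object","properties":{"series":{"type":"array","items":{"type":"object","properties":{"fingers":{"type":"number"},"dx":{"type":"number"},"dy":{"type":"number"},"dz":{"type":"number"},"spin":{"type":"number"}}}}},"required":["series"]}

```bash
mkdir -p pics; cat > h.py <<'E'
import numpy as np, cv2
from workcell import observe, get_image, robot, spotter
def save(p,n): cv2.imwrite(f'pics/{n}.png',p['color'][:,:,::-1])
def cloud(p):
    K=p['intrinsics'];z=p['z_map'];h,w=z.shape
    u,v=np.meshgrid(np.arange(w),np.arange(h))
    pts=np.stack([u,v],-1).reshape(-1,1,2).astype(np.float64)
    s=cv2.undistortPoints(pts,K,np.array([p['k1'],0,0,0,0.])).reshape(h,w,2)
    c=np.dstack([s*z[...,None],z]); R=cv2.Rodrigues(np.array(p['rvec'],float))[0]
    return (c-np.array(p['tvec']).ravel())@R
E
python3 - <<'E'
from h import *
o=observe();print(o['ee_pos'],o['ee_rot'],o['clock'])
for n in ('top','scene'):
    p=get_image(n);save(p,n+'0')
    for k in ('rocker_mark','power_button_top','gas_button_top','stop_button_top','console','paste_jar'):
        print(n,k,[(np.round(d['centre'],3),round(d['score'],2)) for d in spotter.pinpoint(p,k)[:2]])
    c=cloud(p);hsv=cv2.cvtColor(p['color'],cv2.COLOR_RGB2HSV)
    for k,lo,hi in (('orange',8,20),('green',45,85),('blue',100,130),('red',0,5)):
        m=((hsv[...,0]>=lo)&(hsv[...,0]<=hi)&(hsv[...,1]>130)&(hsv[...,2]>60)&(p['z_map']>0)).astype(np.uint8)
        nn,l,st,ce=cv2.connectedComponentsWithStats(m)
        for i in range(1,nn):
            if st[i,4]>40: print(n,k,ce[i].round(),st[i,4],np.median(c[l==i],0).round(4))
E
```

```text
[0.17962641 0.51961761 0.25555797] [-3.14020047e+00  2.50371082e-05  2.80878514e+00] 0.0
top rocker_mark [(array([ 0.568, -0.095,  0.089]), 0.75)]
top power_button_top [(array([0.562, 0.012, 0.084]), 0.51)]
top gas_button_top [(array([ 0.639, -0.038,  0.089]), 0.65)]
top stop_button_top [(array([ 0.514, -0.065,  0.089]), 0.65)]
top console [(array([ 0.579, -0.049,  0.   ]), 0.58)]
top paste_jar [(array([ 0.642,  0.107, -0.   ]), 0.75)]
top orange [329. 234.] 184587 [ 0.532   0.0959 -0.    ]
top orange [613. 358.] 1285 [ 2.587e-01 -5.367e-01  4.000e-04]
top orange [615. 387.] 1138 [ 1.971e-01 -5.329e-01  4.000e-04]
top green [359. 221.] 220 [0.56   0.01   0.0854]
top blue [381. 184.] 222 [ 0.6349 -0.0363  0.0859]
top red [322. 151.] 475 [0.7256 0.0794 0.0219]
top red [398. 243.] 361 [ 0.5138 -0.0649  0.0899]
scene rocker_mark [(array([ 0.568, -0.103,  0.088]), 0.59)]
scene power_button_top [(array([0.564, 0.01 , 0.083]), 0.56)]
scene gas_button_top [(array([ 0.642, -0.043,  0.083]), 0.4)]
scene stop_button_top [(array([ 0.515, -0.064,  0.093]), 0.74)]
scene console [(array([ 0.575, -0
[... 166 characters left out ...]
.5242 0.3021 0.0006]
scene orange [291.  90.] 68 [ 0.2387 -0.594   0.001 ]
scene green [318. 174.] 92 [0.566  0.0144 0.0849]
scene blue [449.  30.] 423 [-0.4847 -0.4759  0.1281]
scene blue [212.  49.] 439 [ 0.0542 -1.6816 -0.2082]
scene blue [363.  30.] 52 [-0.4513 -0.984  -0.0087]
scene blue [286.  56.] 128 [-0.4448 -1.6833 -0.3735]
scene blue [278.  57.] 195 [ 0.0534 -0.9821 -0.032 ]
scene blue [285. 175.] 113 [ 0.6411 -0.03    0.0852]
scene blue [143. 234.] 1235 [ 0.8962 -0.6657 -0.4472]
scene blue [627. 354.] 82 [-0.1929  0.7119 -0.5478]
scene red [315. 156.] 153 [ 0.5208 -0.0584  0.0883]
scene red [151. 217.] 128 [ 0.7563 -1.0527 -0.689 ]
scene red [280. 231.] 418 [0.7359 0.0764 0.021 ]
```

```bash
python3 - <<'E'
from h import *
p=get_image('top')
c=p['color'][90:300,270:480];cv2.imwrite('pics/crop.png',cv2.resize(c,None,fx=2.8,fy=2.8)[:,:,::-1])
C=cloud(p);m=((C[...,2]>.066)&(C[...,0]>.5)&(C[...,0]<.7)&(C[...,1]<-.03)&(C[...,1]>-.16)).astype(np.uint8)
hsv=cv2.cvtColor(p['color'],cv2.COLOR_RGB2HSV)
o=(m>0)&(hsv[...,0]>=6)&(hsv[...,0]<=22)&(hsv[...,1]>140)&(hsv[...,2]>100)
v,u=np.where(o);print('orange',o.sum(),u.mean(),v.mean(),C[o].mean(0),C[o].min(0),C[o].max(0))
w=(m>0)&(hsv[...,1]<50)&(hsv[...,2]>170)
print('white',w.sum(),C[w].mean(0),C[w].min(0),C[w].max(0))
t=(np.abs(C[...,2]-.06)<.003)&(C[...,0]>.4)&(C[...,1]<.1)&(C[...,1]>-.25)
print(t.sum(),cv2.minAreaRect(C[t][:,:2].astype(np.float32)))
E
```

```text
orange 23 413.82608695652175 214.34782608695653 [ 0.57014572 -0.09938338  0.0888065 ] [ 0.56458465 -0.1078785   0.08626845] [ 0.57730343 -0.09140895  0.09131678]
white 370 [ 0.59287569 -0.11359117  0.0806867 ] [ 0.55846498 -0.13921822  0.07528507] [ 0.6238064  -0.08548263  0.0908345 ]
5743 ((0.5887550115585327, -0.02928975224494934), (0.245728999376297, 0.1971137821674347), 58.23714828491211)
```

View pics/crop.png

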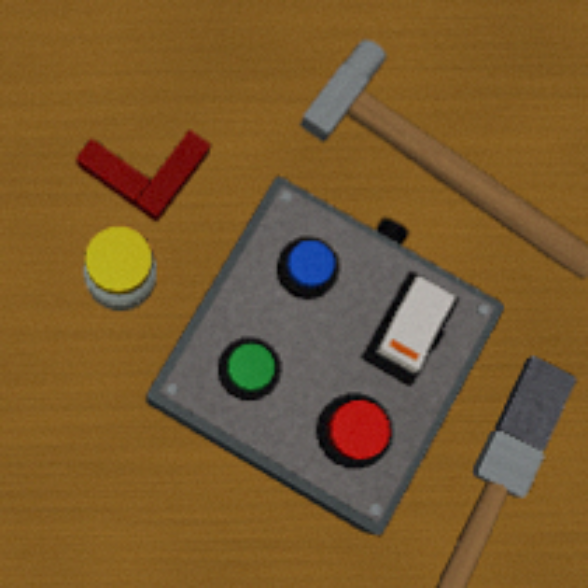

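View pics/scene0.png

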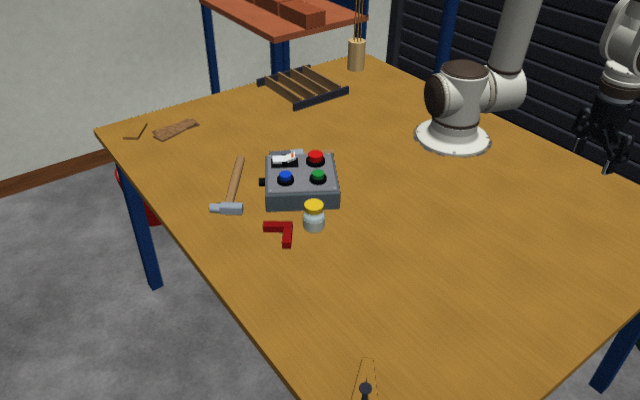

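The crop shows blue at (311,264), green at (250,367), red at (358,430) and the orange mark at (404,350), on the raised end nearer the robot. Console yaw is about -31.7°, and the module spacing measures 88 mm, which agrees with the data given. Next I close the fingers and move above the mark.

>>> play_rows(series=[{"fingers": 0, "dx": -57.1, "dy": -45.7, "dz": 0, "spin": 12.6}, {"fingers": 0, "dx": -57.1, "dy": -45.7, "dz": 0, "spin": 12.6}, {"fingers": 0, "dx": -57.1, "dy": -45.7, "dz": 0, "spin": 12.6}, {"fingers": 0, "dx": -57.1, "dy": -45.7, "dz": 0, "spin": 12.6}, {"fingers": 0, "dx": -57.1, "dy": -45.7, "dz": 0, "spin": 12.6}, {"fingers": 0, "dx": -57.1, "dy": -45.7, "dz": 0, "spin": 12.6}, {"fingers": 0, "dx": -57.1, "dy": -45.7, "dz": 0, "spin": 12.6}, {"fingers": 0, "dx": -57.1, "dy": -45.7, "dz": 0, "spin": 12.6}, {"fingers": 0, "dx": -57.1, "dy": -45.7, "dz": 0, "spin": 12.6}, {"fingers": 0, "dx": -57.1, "dy": -45.7, "dz": 0, "spin": 12.6}])

```text
clock: 1.58
ee_pos: [0.4027, 0.1655, 0.2566]
ee_rot: [3.141, 0.001, 2.589]
force: [0.9, 0.5, -0.2]
opening: -0.0002
gripper_force: 0.0
```

```bash
cat >> h.py <<'E'
from scipy.spatial.transform import Rotation as Ro
def go(x,y,z):
    o=observe();print(o['clock'],np.round(o['ee_pos'],4),np.round(o['ee_rot'],3),np.round(o['force'],1),o['opening'])
    R=Ro.from_euler('xyz',o['ee_rot'])
    print('cm',np.round(R.inv().apply(np.array([x,y,z])-o['ee_pos'])*100,2),'spin',round(np.degrees(o['ee_rot'][2]-np.radians(148.3)),1))
E
python3 -c "
from h import *
go(.570,-.099,.135)"
```

```text
1.5833 [0.4027 0.1655 0.2566] [3.141e+00 1.000e-03 2.589e+00] [ 0.9  0.5 -0.2] -0.00020137129496851494
cm [-28.12 -13.74  12.17] spin 0.0
```

>>> play_rows(series=[{"fingers": 0, "dx": -28.1, "dy": -13.7, "dz": 0, "spin": 0}, {"fingers": 0, "dx": -28.1, "dy": -13.7, "dz": 0, "spin": 0}, {"fingers": 0, "dx": -28.1, "dy": -13.7, "dz": 0, "spin": 0}, {"fingers": 0, "dx": -28.1, "dy": -13.7, "dz": 0, "spin": 0}, {"fingers": 0, "dx": -28.1, "dy": -13.7, "dz": 0, "spin": 0}, {"fingers": 0, "dx": -28.1, "dy": -13.7, "dz": 0, "spin": 0}, {"fingers": 0, "dx": -28.1, "dy": -13.7, "dz": 0, "spin": 0}, {"fingers": 0, "dx": -28.1, "dy": -13.7, "dz": 0, "spin": 0}, {"fingers": 0, "dx": -28.1, "dy": -13.7, "dz": 0, "spin": 0}, {"fingers": 0, "dx": -28.1, "dy": -13.7, "dz": 0, "spin": 0}])

```text
clock: 2.42
ee_pos: [0.5695, -0.0977, 0.2556]
ee_rot: [-3.141, -0.001, 2.587]
force: [-0.6, 0.5, 0.3]
opening: 0.0001
gripper_force: 0.0
```

```bash
python3 -c "
from h import *
go(.570,-.099,.130)"
```

```text
2.4167 [ 0.5695 -0.0977  0.2556] [-3.141e+00 -1.000e-03  2.587e+00] [-0.6  0.5  0.3] 0.00011015475914301385
cm [-0.13 -0.08 12.55] spin -0.1
```

>>> play_rows(series=[{"fingers": 0, "dx": -0.1, "dy": 0, "dz": 4, "spin": 0}, {"fingers": 0, "dx": -0.1, "dy": 0, "dz": 8, "spin": 0}, {"fingers": 0, "dx": -0.1, "dy": 0, "dz": 11, "spin": 0}, {"fingers": 0, "dx": -0.1, "dy": 0, "dz": 12.5, "spin": 0}, {"fingers": 0, "dx": -0.1, "dy": 0, "dz": 12.5, "spin": 0}, {"fingers": 0, "dx": -0.1, "dy": 0, "dz": 12.5, "spin": 0}])

```text
clock: 2.92
ee_pos: [0.5696, -0.0962, 0.1316]
ee_rot: [-3.141, -0.001, 2.59]
force: [-0.4, -0.2, 1.0]
opening: 0.0001
gripper_force: 0.0
```

```bash
python3 - <<'E'
from h import *
go(.569,-.0985,.102)
p=get_image('scene')
cv2.imwrite('pics/s1.png',cv2.resize(p['color'][110:220,240:360],None,fx=5,fy=5)[:,:,::-1])
E
```

```text
2.9167 [ 0.5696 -0.0962  0.1316] [-3.141e+00 -1.000e-03  2.590e+00] [-0.4 -0.2  1. ] 9.425386021401106e-05
cm [-0.07 -0.23  2.96] spin 0.1
```

View pics/s1.png

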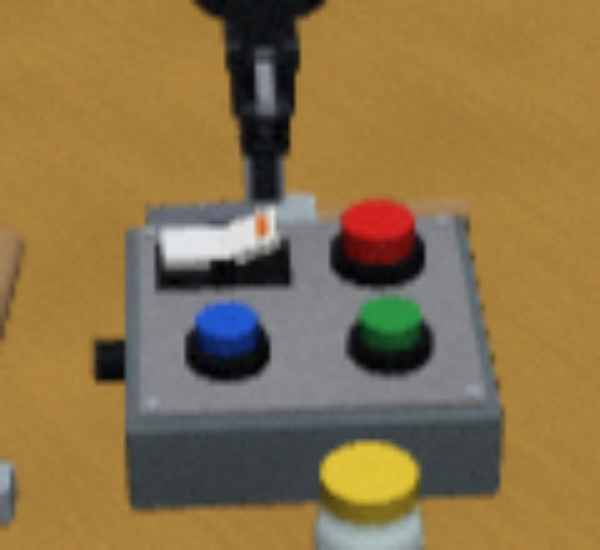

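The crop shows the shut fingertips at (265,200), just above the orange mark at (263,225), clear of red. Pressing the rocker now.

>>> play_rows(series=[{"fingers": 0, "dx": 0, "dy": -0.2, "dz": 0.6, "spin": 0}, {"fingers": 0, "dx": 0, "dy": -0.2, "dz": 1.2, "spin": 0}, {"fingers": 0, "dx": 0, "dy": -0.2, "dz": 1.6, "spin": 0}, {"fingers": 0, "dx": 0, "dy": -0.2, "dz": 2.0, "spin": 0}, {"fingers": 0, "dx": 0, "dy": -0.2, "dz": 2.3, "spin": 0}, {"fingers": 0, "dx": 0, "dy": -0.2, "dz": 2.5, "spin": 0}, {"fingers": 0, "dx": 0, "dy": -0.2, "dz": 2.7, "spin": 0}, {"fingers": 0, "dx": 0, "dy": -0.2, "dz": 2.8, "spin": 0}, {"fingers": 0, "dx": 0, "dy": -0.2, "dz": 2.8, "spin": 0}])

```text
clock: 3.72
ee_pos: [0.5691, -0.0989, 0.1031]
ee_rot: [-3.142, -0.0, 2.589]
force: [-0.5, 0.3, 0.8]
opening: 0.0001
gripper_force: 0.0
```

>>> play_rows(series=[{"fingers": 0, "dx": 0, "dy": 0, "dz": 0.1, "spin": 0}, {"fingers": 0, "dx": 0, "dy": 0, "dz": 0.2, "spin": 0}, {"fingers": 0, "dx": 0, "dy": 0, "dz": 0.2, "spin": 0}])

```text
clock: 3.97
ee_pos: [0.5692, -0.0989, 0.1029]
ee_rot: [3.141, 0.001, 2.589]
force: [-5.1, 0.9, 11.8]
opening: 0.0001
gripper_force: 6.0
```

```bash
python3 - <<'E'
from h import *
go(.569,-.0985,.102)
p=get_image('scene')
cv2.imwrite('pics/s2.png',cv2.resize(p['color'][110:220,240:360],None,fx=5,fy=5)[:,:,::-1])
E
```

```text
3.9667 [ 0.5692 -0.0989  0.1029] [3.141e+00 1.000e-03 2.589e+00] [-5.1  0.9 11.8] 8.889105759831933e-05
cm [0.04 0.02 0.09] spin 0.0
```

View pics/s2.png

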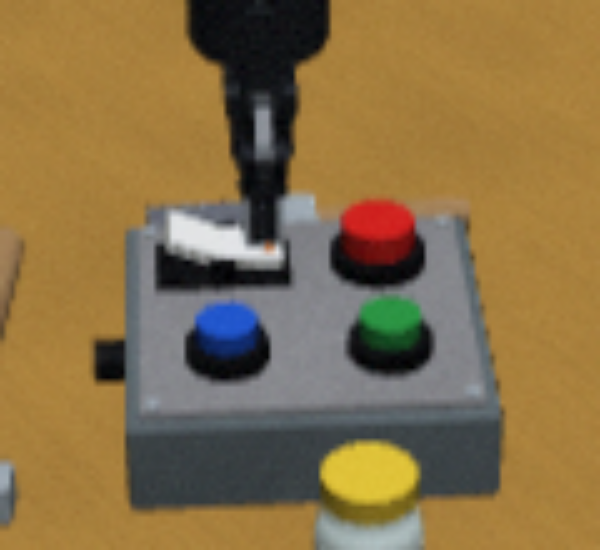

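The marked wing at (265,255) is now level, the far wing is up, and it sits on its stop with 12 N. I'll press slightly more, lift, and move over green.

>>> play_rows(series=[{"fingers": 0, "dx": 0, "dy": 0, "dz": 0.1, "spin": 0}, {"fingers": 0, "dx": 0, "dy": 0, "dz": 0.1, "spin": 0}, {"fingers": 0, "dx": 0, "dy": 0, "dz": -2, "spin": 0}, {"fingers": 0, "dx": 0, "dy": 0, "dz": -5, "spin": 0}, {"fingers": 0, "dx": 0, "dy": 0, "dz": -5, "spin": 0}, {"fingers": 0, "dx": 0, "dy": 0, "dz": -5, "spin": 0}])

```text
clock: 4.52
ee_pos: [0.5702, -0.0992, 0.1531]
ee_rot: [3.14, 0.003, 2.589]
force: [-0.5, -0.3, -0.3]
opening: 0.0001
gripper_force: 0.0
```

```bash
python3 -c "
from h import *
go(.562,.0105,.152)"
```

```text
4.5167 [ 0.5702 -0.0992  0.1531] [3.140e+00 3.000e-03 2.589e+00] [-0.5 -0.3 -0.3] 0.00010634242746548665
cm [6.46 8.9  0.1 ] spin 0.0
```

>>> play_rows(series=[{"fingers": 0, "dx": 2.2, "dy": 3.0, "dz": 0, "spin": 0}, {"fingers": 0, "dx": 4.4, "dy": 6, "dz": 0, "spin": 0}, {"fingers": 0, "dx": 6.5, "dy": 8.9, "dz": 0, "spin": 0}, {"fingers": 0, "dx": 6.5, "dy": 8.9, "dz": 0, "spin": 0}, {"fingers": 0, "dx": 6.5, "dy": 8.9, "dz": 0, "spin": 0}, {"fingers": 0, "dx": 6.5, "dy": 8.9, "dz": 0, "spin": 0}])

```text
clock: 5.02
ee_pos: [0.5603, 0.0109, 0.1505]
ee_rot: [-3.141, -0.001, 2.59]
force: [0.2, -0.2, 0.7]
opening: -0.0001
gripper_force: 0.0
```

```bash
python3 - <<'E'
from h import *
go(.562,.0105,.118)
p=get_image('top');C=cloud(p);hsv=cv2.cvtColor(p['color'],cv2.COLOR_RGB2HSV)
o=(C[...,2]>.066)&(C[...,0]>.55)&(C[...,0]<.6)&(C[...,1]<-.08)&(C[...,1]>-.12)&(hsv[...,0]>=6)&(hsv[...,0]<=22)&(hsv[...,1]>140)&(hsv[...,2]>100)
print(o.sum(),C[o].mean(0))
E
```

```text
5.0167 [0.5603 0.0109 0.1505] [-3.141e+00 -1.000e-03  2.590e+00] [ 0.2 -0.2  0.7] -0.0001452051044599721
cm [-0.16  0.06  3.25] spin 0.1
0 [nan nan nan]<stdin>:5: RuntimeWarning: Mean of empty slice.
  ret = um.true_divide(
```

>>> play_rows(series=[{"fingers": 0, "dx": -0.1, "dy": 0, "dz": 2, "spin": 0}, {"fingers": 0, "dx": -0.1, "dy": 0, "dz": 3, "spin": 0}, {"fingers": 0, "dx": -0.1, "dy": 0, "dz": 3.6, "spin": 0}, {"fingers": 0, "dx": -0.1, "dy": 0, "dz": 4.0, "spin": 0}, {"fingers": 0, "dx": -0.1, "dy": 0, "dz": 4.3, "spin": 0}, {"fingers": 0, "dx": -0.1, "dy": 0, "dz": 4.6, "spin": 0}, {"fingers": 0, "dx": -0.1, "dy": 0, "dz": 4.8, "spin": 0}, {"fingers": 0, "dx": -0.1, "dy": 0, "dz": 4.8, "spin": 0}, {"fingers": 0, "dx": -0.1, "dy": 0, "dz": 4.8, "spin": 0}])

```text
clock: 5.82
ee_pos: [0.5616, 0.0106, 0.1034]
ee_rot: [3.141, 0.0, 2.589]
force: [0.3, 0.7, -0.2]
opening: 0.0002
gripper_force: 0.0
```

>>> play_rows(series=[{"fingers": 0, "dx": 0, "dy": 0, "dz": 0.1, "spin": 0}, {"fingers": 0, "dx": 0, "dy": 0, "dz": 0.2, "spin": 0}, {"fingers": 0, "dx": 0, "dy": 0, "dz": 0.2, "spin": 0}])

```text
clock: 6.07
ee_pos: [0.5617, 0.0107, 0.103]
ee_rot: [3.14, 0.001, 2.589]
force: [-3.2, 0.0, 11.0]
opening: 0.0002
gripper_force: 5.6
```

Green is on its stop (11 N). I'll press a bit more, lift, and move over blue.

>>> play_rows(series=[{"fingers": 0, "dx": 0, "dy": 0, "dz": 0.1, "spin": 0}, {"fingers": 0, "dx": 0, "dy": 0, "dz": 0.1, "spin": 0}, {"fingers": 0, "dx": 0, "dy": 0, "dz": -2, "spin": 0}, {"fingers": 0, "dx": 0, "dy": 0, "dz": -5, "spin": 0}, {"fingers": 0, "dx": 0, "dy": 0, "dz": -5, "spin": 0}, {"fingers": 0, "dx": 0, "dy": 0, "dz": -5, "spin": 0}])

```text
clock: 6.57
ee_pos: [0.5624, 0.0106, 0.1532]
ee_rot: [3.139, 0.003, 2.589]
force: [0.0, -0.3, -0.9]
opening: -0.0006
gripper_force: 0.0
```

```bash
python3 -c "
from h import *
go(.638,-.037,.152)"
```

```text
6.5667 [0.5624 0.0106 0.1532] [3.139e+00 3.000e-03 2.589e+00] [ 0.  -0.3 -0.9] -0.0005802886515465947
cm [-8.93 -0.09  0.15] spin 0.0
```

>>> play_rows(series=[{"fingers": 0, "dx": -3.0, "dy": 0, "dz": 0, "spin": 0}, {"fingers": 0, "dx": -6, "dy": 0, "dz": 0, "spin": 0}, {"fingers": 0, "dx": -8.9, "dy": 0, "dz": 0, "spin": 0}, {"fingers": 0, "dx": -8.9, "dy": 0, "dz": 0, "spin": 0}, {"fingers": 0, "dx": -8.9, "dy": 0, "dz": 0, "spin": 0}, {"fingers": 0, "dx": -8.9, "dy": 0, "dz": 0, "spin": 0}])

```text
clock: 7.07
ee_pos: [0.6366, -0.0361, 0.1501]
ee_rot: [-3.141, -0.002, 2.589]
force: [-0.7, 0.3, -0.3]
opening: 0.0002
gripper_force: 0.0
```

```bash
python3 - <<'E'
from h import *
go(.638,-.037,.103)
p=get_image('scene')
cv2.imwrite('pics/s3.png',cv2.resize(p['color'][110:220,240:360],None,fx=5,fy=5)[:,:,::-1])
E
```

```text
7.0667 [ 0.6366 -0.0361  0.1501] [-3.141e+00 -2.000e-03  2.589e+00] [-0.7  0.3 -0.3] 0.00022031906208203942
cm [-0.18  0.    4.71] spin 0.0
```

View pics/s3.png

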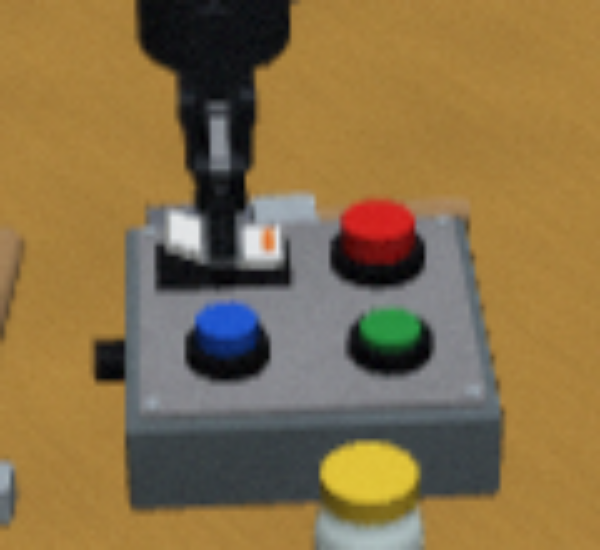

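The rocker's marked wing (268,240) stays level and green (390,330) stays in. The tip hangs over blue in this view. Pressing blue now.

>>> play_rows(series=[{"fingers": 0, "dx": -0.1, "dy": 0, "dz": 2, "spin": 0}, {"fingers": 0, "dx": -0.1, "dy": 0, "dz": 3, "spin": 0}, {"fingers": 0, "dx": -0.1, "dy": 0, "dz": 3.6, "spin": 0}, {"fingers": 0, "dx": -0.1, "dy": 0, "dz": 4.0, "spin": 0}, {"fingers": 0, "dx": -0.1, "dy": 0, "dz": 4.3, "spin": 0}, {"fingers": 0, "dx": -0.1, "dy": 0, "dz": 4.6, "spin": 0}, {"fingers": 0, "dx": -0.1, "dy": 0, "dz": 4.8, "spin": 0}, {"fingers": 0, "dx": -0.1, "dy": 0, "dz": 4.9, "spin": 0}, {"fingers": 0, "dx": -0.1, "dy": 0, "dz": 5.0, "spin": 0}, {"fingers": 0, "dx": -0.1, "dy": 0, "dz": 5.0, "spin": 0}])

```text
clock: 7.95
ee_pos: [0.638, -0.0366, 0.103]
ee_rot: [3.141, 0.001, 2.589]
force: [-6.1, 1.0, 9.7]
opening: -0.0003
gripper_force: 4.7
```

>>> play_rows(series=[{"fingers": 0, "dz": 0.1}, {"fingers": 0, "dz": 0.1}, {"fingers": 0, "dz": 0.1}, {"fingers": 0, "dz": 0.1}, {"fingers": 0, "dz": 0.1}, {"fingers": 0, "dz": 0.1}, {"fingers": 0, "dz": 0.1}, {"fingers": 0, "dz": 0.1}, {"fingers": 0, "dz": 0.1}, {"fingers": 0, "dz": 0.1}])

```text
schema error: expected keys fingers, dx, dy, dz, spin
```

>>> play_rows(series=[{"fingers": 0, "dz": 0}, {"fingers": 0, "dz": 0}, {"fingers": 0, "dz": 0}, {"fingers": 0, "dz": 0}, {"fingers": 0, "dz": 0}, {"fingers": 0, "dz": 0}, {"fingers": 0, "dz": 0}, {"fingers": 0, "dz": 0}, {"fingers": 0, "dz": 0}, {"fingers": 0, "dz": 0}])

```text
schema error: expected keys fingers, dx, dy, dz, spin
```

>>> play_rows(series=[{"fingers": 0, "dz": 0}, {"fingers": 0, "dz": 0}, {"fingers": 0, "dz": 0}, {"fingers": 0, "dz": 0}, {"fingers": 0, "dz": 0}, {"fingers": 0, "dz": 0}, {"fingers": 0, "dz": 0}, {"fingers": 0, "dz": 0}])

```text
schema error: expected keys fingers, dx, dy, dz, spin
```

>>> play_rows(series=[{"fingers": 0, "dz": -2}, {"fingers": 0, "dz": -5}, {"fingers": 0, "dz": -9}, {"fingers": 0, "dz": -13}, {"fingers": 0, "dz": -15}, {"fingers": 0, "dz": -15}, {"fingers": 0, "dz": -15}, {"fingers": 0, "dz": -15}, {"fingers": 0, "dz": -15}])

```text
schema error: expected keys fingers, dx, dy, dz, spin
```

```bash
python3 - <<'E'
from h import *
p=get_image('scene')
cv2.imwrite('pics/s4.png',cv2.resize(p['color'][110:260,200:360],None,fx=4,fy=4)[:,:,::-1])
E
```

```text
(no output)
```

View pics/s4.png

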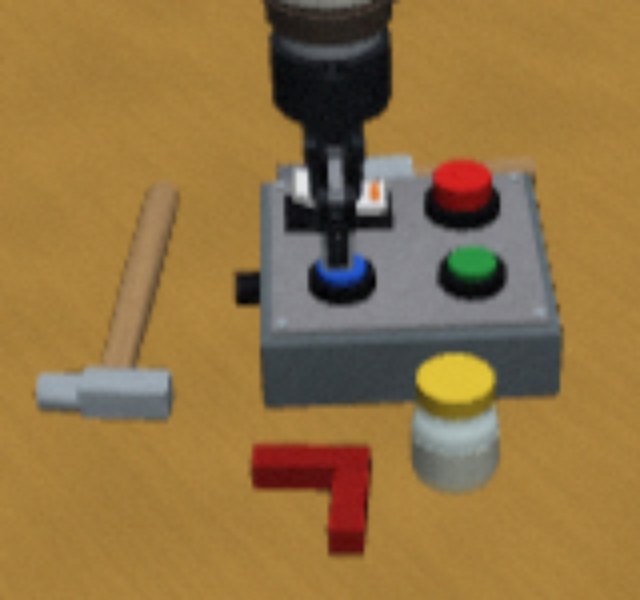

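The rows were refused because all five keys are required, so nothing moved. The picture shows the tip holding blue in at (342,270). Next I hold it for about 2.3 s, then lift.

>>> play_rows(series=[{"fingers": 0, "dx": 0, "dy": 0, "dz": 0.1, "spin": 0}, {"fingers": 0, "dx": 0, "dy": 0, "dz": 0.1, "spin": 0}, {"fingers": 0, "dx": 0, "dy": 0, "dz": 0.1, "spin": 0}, {"fingers": 0, "dx": 0, "dy": 0, "dz": 0.1, "spin": 0}, {"fingers": 0, "dx": 0, "dy": 0, "dz": 0.1, "spin": 0}, {"fingers": 0, "dx": 0, "dy": 0, "dz": 0.1, "spin": 0}, {"fingers": 0, "dx": 0, "dy": 0, "dz": 0.1, "spin": 0}, {"fingers": 0, "dx": 0, "dy": 0, "dz": 0.1, "spin": 0}, {"fingers": 0, "dx": 0, "dy": 0, "dz": 0.1, "spin": 0}, {"fingers": 0, "dx": 0, "dy": 0, "dz": 0.1, "spin": 0}])

```text
clock: 8.83
ee_pos: [0.638, -0.0366, 0.1028]
ee_rot: [3.14, 0.001, 2.589]
force: [-8.4, 1.0, 14.5]
opening: -0.0001
gripper_force: 7.6
```

>>> play_rows(series=[{"fingers": 0, "dx": 0, "dy": 0, "dz": 0, "spin": 0}, {"fingers": 0, "dx": 0, "dy": 0, "dz": 0, "spin": 0}, {"fingers": 0, "dx": 0, "dy": 0, "dz": 0, "spin": 0}, {"fingers": 0, "dx": 0, "dy": 0, "dz": 0, "spin": 0}, {"fingers": 0, "dx": 0, "dy": 0, "dz": 0, "spin": 0}, {"fingers": 0, "dx": 0, "dy": 0, "dz": 0, "spin": 0}, {"fingers": 0, "dx": 0, "dy": 0, "dz": 0, "spin": 0}, {"fingers": 0, "dx": 0, "dy": 0, "dz": 0, "spin": 0}, {"fingers": 0, "dx": 0, "dy": 0, "dz": 0, "spin": 0}, {"fingers": 0, "dx": 0, "dy": 0, "dz": 0, "spin": 0}])

```text
clock: 9.67
ee_pos: [0.638, -0.0366, 0.1028]
ee_rot: [3.14, 0.001, 2.589]
force: [-8.8, 0.9, 15.3]
opening: -0.0002
gripper_force: 7.6
```

>>> play_rows(series=[{"fingers": 0, "dx": 0, "dy": 0, "dz": 0, "spin": 0}, {"fingers": 0, "dx": 0, "dy": 0, "dz": 0, "spin": 0}, {"fingers": 0, "dx": 0, "dy": 0, "dz": 0, "spin": 0}, {"fingers": 0, "dx": 0, "dy": 0, "dz": 0, "spin": 0}, {"fingers": 0, "dx": 0, "dy": 0, "dz": 0, "spin": 0}, {"fingers": 0, "dx": 0, "dy": 0, "dz": 0, "spin": 0}, {"fingers": 0, "dx": 0, "dy": 0, "dz": 0, "spin": 0}, {"fingers": 0, "dx": 0, "dy": 0, "dz": 0, "spin": 0}])

```text
clock: 10.33
ee_pos: [0.638, -0.0366, 0.1028]
ee_rot: [3.14, 0.001, 2.589]
force: [-8.7, 2.2, 15.1]
opening: -0.0001
gripper_force: 7.6
```

>>> play_rows(series=[{"fingers": 0, "dx": 0, "dy": 0, "dz": -2, "spin": 0}, {"fingers": 0, "dx": 0, "dy": 0, "dz": -5, "spin": 0}, {"fingers": 0, "dx": 0, "dy": 0, "dz": -9, "spin": 0}, {"fingers": 0, "dx": 0, "dy": 0, "dz": -13, "spin": 0}, {"fingers": 0, "dx": 0, "dy": 0, "dz": -13, "spin": 0}, {"fingers": 0, "dx": 0, "dy": 0, "dz": -13, "spin": 0}, {"fingers": 0, "dx": 0, "dy": 0, "dz": -13, "spin": 0}, {"fingers": 0, "dx": 0, "dy": 0, "dz": -13, "spin": 0}])

```text
clock: 11.0
ee_pos: [0.6377, -0.0368, 0.2289]
ee_rot: [-3.141, -0.002, 2.589]
force: [1.2, -0.3, -0.3]
opening: 0.0
gripper_force: 0.0
```

```bash
python3 - <<'E'
from h import *
p=get_image('scene')
cv2.imwrite('pics/s5.png',cv2.resize(p['color'][110:260,200:360],None,fx=4,fy=4)[:,:,::-1])
C=cloud(p);hsv=cv2.cvtColor(p['color'],cv2.COLOR_RGB2HSV)
for n,lo,hi in(('o',6,20),('g',45,85),('b',100,130)):
    o=(C[...,2]>.072)&(C[...,2]<.1)&(C[...,0]>.5)&(C[...,0]<.7)&(C[...,1]<.05)&(C[...,1]>-.15)&(hsv[...,0]>=lo)&(hsv[...,0]<=hi)&(hsv[...,1]>140)&(hsv[...,2]>60)
    print(n,o.sum(),np.percentile(C[o][:,2],[20,50,80]).round(4) if o.any() else '')
E
```

```text
o 5 [0.0774 0.0785 0.0794]
g 76 [0.0761 0.0777 0.0792]
b 111 [0.0807 0.0856 0.087 ]
```

View pics/s5.png

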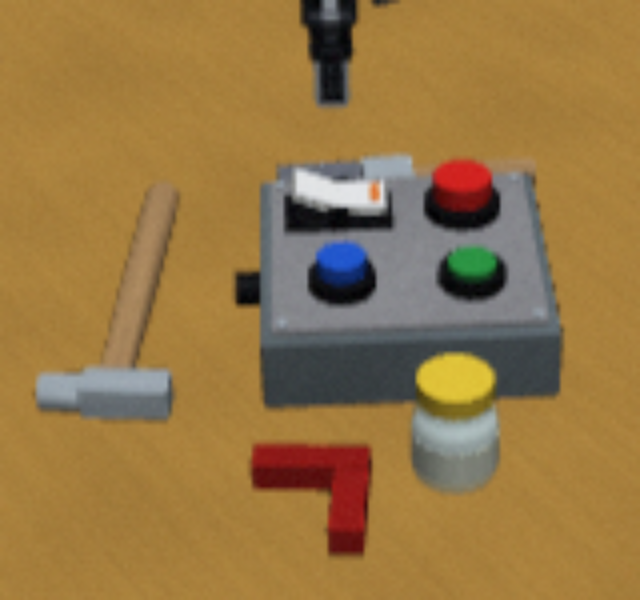

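The rocker mark is at 18 mm (on), green's top is at 18 mm (in), and blue is back up at 26 mm. Nothing is touching.

```bash
python3 -c "
from h import *
print(robot.hand_in())"
```

```text
the job is handed in; nothing more can be done
None
```

Job handed in at about 11 s on the robot's clock: the rocker is fully on, green stays in, and blue was held in for over 2 s and came back up; red and the loose items were not touched.

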